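# Open the low treat jar

### The job

Lift the loose wooden lid off the low, wide treat jar and lay it gently in the shallow pastel-blue tray on the worktop, flat on the tray's floor with its knob up, then let go. Set it down, do not drop it. Leave both jars, the low one and the tall slim one, standing where they are.

Things in the scene. Friction and masses are not known exactly. Their poses are not given: they have to be found in the camera images.
- low_lid: Loose round wooden lid of the low jar, about 0.11 kg, lying on the jar by its own weight. Origin at the centre of its underside, z up along the knob. From the origin upwards: a plug 74 mm in diameter from 0 to 8 mm (hangs in the jar's mouth with 5 mm play all round), a disc 98 mm in diameter from 8 to 15 mm (rests on the jar's rim), and a straight round knob 26 mm in diameter from 15 to 43 mm, to be gripped from above. Round, so its yaw does not matter.
- low_jar: Low, wide stoneware jar, loose on the worktop, about 0.5 kg: 96 mm in diameter, 80 mm high, walls 6 mm thick, open at the top under its lid. Origin at the centre of its underside, z up. With the lid on, the lid's origin is 72 mm above the jar's origin and the knob's top is 115 mm above the worktop.
- tall_jar: Tall, slim jar of the same stoneware, loose on the worktop, about 0.5 kg, closed with a tightly screwed wooden lid with a smaller knob, to be left alone: 68 mm in diameter (lid 72 mm), 148 mm high over all. Origin at the centre of its underside, z up.
- tray: Empty shallow pastel-blue plastic tray (a spare tier), fixed on the worktop, open above: 230 mm along its x, 180 mm along its y, 25 mm high, walls and floor 5 mm thick. Origin at the centre of its underside, z up; the lid lying in it has its origin 5 mm above the tray's origin.

How it is judged:
On the way, in this order (a step that is already met when the one before it is completed fails the run):
1. the lid is held, lifted at least 25 mm clear off its seat on the low jar (z of low_lid in the frame of low_jar above 0.097 m and contact force between low_lid and the fingers above 0.5 N), for 0.1 s.
2. the lid, still held in the fingers, is over the tray and within 20 mm of its floor (set down, not dropped) (contact force between low_lid and the fingers above 0.3 N and z of low_lid in the frame of tray below 0.025 m and x of low_lid in the frame of tray between -0.07 and 0.07 m and y of low_lid in the frame of tray between -0.045 and 0.045 m), for 0.05 s.
At the end, for the whole second after the job is handed in: The low jar's lid lies still, flat on the tray's floor (underside within 7 mm of it, centre within 70 mm along the tray's x and 45 mm along its y of the tray's centre), knob up and level within 10 degrees; both jars stand upright within 10 degrees and 30 mm of where they were (z of low_lid in the frame of tray below 0.012 m and x of low_lid in the frame of tray between -0.07 and 0.07 m and y of low_lid in the frame of tray between -0.045 and 0.045 m and angle between each of low_lid, low_jar, tall_jar's own z axis and vertical below 0.17 rad and linear speed of low_lid below 0.03 m/s and distance of each of low_jar, tall_jar from where it was at the start of the episode below 0.03 m); the robot touches nothing.
It fails at once if the tall jar is moved more than 30 mm or tipped (distance of tall_jar from where it was at the start of the episode above 0.03 m or angle between tall_jar's own z axis and vertical above 0.35 rad).
It fails at once if the low jar is tipped or moved more than 50 mm (distance of low_jar from where it was at the start of the episode above 0.05 m or angle between low_jar's own z axis and vertical above 0.35 rad).
It also fails if it takes over 43 s, if anything falls off the work surface, if the arm or the gripper's body presses on something with over 40 N, if the wrist force passes 120 N, or if a joint passes its speed limit or range.

### The arm

A 7-joint arm with a two-finger parallel gripper is mounted at the origin on the work surface. World frame = base frame: x ahead of the robot, y to its left, z up, the work surface at z = 0. Lengths are in m, angles in rad, forces in N, time in s.
With the tool pointing down it reaches from about 0.35 to 0.9 m from the base axis. Payload 19.9 kg.
Tool frame: the origin (TCP) lies between the finger pads; the fingertips stand 14 mm ahead of it and the grasp point (between the pads) lies 5 mm behind it (robot.finger_overhang is the distance from the TCP to the fingertips, in m); z points along the fingers, y is the direction in which the jaws open and shut (so a half turn about z gives the same grasp; the last joint's range is limited). The gripper opens to 85 mm and grips with 20 to 120 N. Pads are 22 mm wide; open, the fingers measure 114 mm over their backs; the gripper's body (76 mm by 85 mm) begins 54 mm behind the grasp point. The pads swing forward as they close: fully open they stand 13 mm farther back than shut.
Start: joints at [1.065, 0.417, -0.01, 1.614, 0.005, 1.111, -0.053], TCP at [0.28, -0.559, 0.245] pointing down, gripper open.
Joint ranges: [-2.81, 2.81], [-0.39, 2.02], [-1.27, 1.25], [0.06, 2.57], [-1.19, 4.33], [0.19, 2], [-2.82, 2.82]. Speed limits (rad/s): [1.89, 1.89, 2.39, 2.39, 3.01, 3.01, 3.01].

### API

Orientations are given as a unit quaternion [w, x, y, z].
In Python, from cell import robot gives the robot as it stands.
- The arm moves only by the tool drive_tool, never from a script. Its argument "rows" is a list of rows, each an object of numbers: "dx", "dy", "dz": the shift along the world's x, y, z in mm; "roll": the turn about the world's z in degrees; "hand": the opening, from 0 (shut) to 1 (fully open). In form: [{"dx": .., "dy": .., "dz": .., "roll": .., "hand": ..}, ...]. A call has 1 to 12 rows; each row is the pose to reach, as a shift and turn from the pose commanded when the call began; what a row does not reach only later rows make up. A row lasts 1/12 s, in which the tool goes at most 41.7 mm and 7.16 degrees, less where a joint would pass 70% of its speed; a pose out of reach is approached as far as the arm can. A call with a gripper value outside its range is refused whole. The fingers move at their own pace and stop on an object; "newtons" is the grip in N (left out, the last holds). Time passes only in rows, so rows that repeat a pose let the fingers close. It gives the time, the measured TCP pose, the force and the opening at its end, in the units of the state.
- robot.observe(): the state, without advancing time (a new reading comes with each control period).
- robot.capture(name): name is "side" or "top"; returns a dict with "color" (480x640x3 uint8, red, green, blue), "fov_y" (degrees; the focal length in pixels is half the picture's height over the tangent of half this angle, whatever the lens; pixels are square), "cx", "cy" (the principal point, pixels), "pose" (4x4, takes a point from camera to world coordinates). Camera axes: x right, y down, z forward; pixel columns grow to the right and rows downward; lengths in m; the calibration is good to about 2 mm. A picture is of the moment at which its call begins. There is no depth.
- robot.finish_job(): hands the job in, once; it reports no verdict.
Trained networks look in a picture, given as the dict that the camera call returned (one of the last four; its "shot" number tells which), for a name from the list of things; names that differ only in an ending like _2 or _b are one class to them, and where a whole thing is asked for, a point or a joint stands for the part that bears it (a point fixed in the world has none). Each returns a list of dicts, best first, with "p" (0 to 1); they miss things now and then, are a little off and sometimes report something else, mostly with a low value. They report only what shows in the picture. A call takes as long as a camera call.
- robot.masks_of(picture, label): "mask" (480x640 bool, what is visible of it) and "xy" ([column, row] in pixels, amid what is visible of it).
The state is a dict: "clock": time; "joint_positions": joint angles; "joint_vel": joint speeds; "effort": joint torques, N m; "position": TCP position; "tcp_rot": TCP orientation; "force": force on the tool from outside, world axes, zero at the start; "moment": the same for the moment, N m; "finger_gap": finger opening in m.
Only numpy, scipy, OpenCV 4.12 (cv2) and the standard library are available. Lean on these libraries where they do the work, as an engineer would, in place of code of your own. Each camera call takes 0.05 s, during which the arm holds its last target. There are 200 camera calls.

## Working session

There is one attempt and no reset: what is moved stays moved. The work goes in short steps, Python scripts to look and compute and a tool call to move; the robot and the scene stay as the last step left them, time stands still between calls to the robot, and variables do not carry over. Pictures are saved under pics/ and viewed, on a budget of 10 in all, crops included, one or two more only if the job needs it, and the job is handed in when it is done.

Besides the shell and the picture viewer there is one more tool, called as name([rows], argument=value, ...), one row to a line, values as JSON. drive_tool: Moves the arm, as the interface text tells. Its arguments: {"type":"object","properties":{"rows":{"type":"array","items":{"type":"object","properties":{"dx":{"type":"number"},"dy":{"type":"number"},"dz":{"type":"number"},"roll":{"type":"number"},"hand":{"type":"number"}}}},"newtons":{"type":"number"}},"required":["rows"]}

```bash
mkdir -p pics
cat > h.py <<'E'
import numpy as np, cv2
from cell import robot
def cam(n):
    p=robot.capture(n); return p
def K(p):
    h=p["color"].shape[0]; f=h/2/np.tan(np.radians(p["fov_y"])/2); return f
def ray(p,uv):
    f=K(p); d=np.array([(uv[0]-p["cx"])/f,(uv[1]-p["cy"])/f,1]); T=np.array(p["pose"])
    return T[:3,3],T[:3,:3]@d
def at_z(p,uv,z):
    o,d=ray(p,uv); return o+d*(z-o[2])/d[2]
def proj(p,X):
    T=np.array(p["pose"]); c=T[:3,:3].T@(np.array(X)-T[:3,3]); return c[:2]/c[2]*K(p)+[p["cx"],p["cy"]]
def save(p,name,img=None):
    cv2.imwrite("pics/"+name,cv2.cvtColor(p["color"] if img is None else img,cv2.COLOR_RGB2BGR))
E
python3 - <<'E'
from h import *
s=robot.observe(); print({k:np.round(s[k],3) for k in("clock","position","tcp_rot","force","finger_gap")})
for n in("top","side"):
    p=cam(n); save(p,n+"0.png"); print(n,p["fov_y"],p["cx"],p["cy"],np.round(p["pose"],3).tolist(),[k for k in p])
    for l in("low_lid","low_jar","tall_jar","tray"):
        for m in robot.masks_of(p,l)[:2]:
            ys,xs=np.nonzero(m["mask"]); print(l,round(m["p"],2),np.round(m["xy"]),m["mask"].sum(),xs.min(),xs.max(),ys.min(),ys.max())
E
```

```text
{'clock': np.float64(0.0), 'position': array([ 0.28 , -0.558,  0.245]), 'tcp_rot': array([-0.001,  0.973,  0.23 , -0.   ]), 'force': array([0.341, 0.279, 0.209]), 'finger_gap': np.float64(0.086)}
top 44.58090789021785 326.76948741171566 252.34598175267996 [[0.011, -0.997, 0.077, 0.446], [-0.999, -0.008, 0.034, -0.018], [-0.034, -0.078, -0.996, 0.972], [0.0, 0.0, 0.0, 1.0]] ['color', 'fov_y', 'cx', 'cy', 'pose', 'shot']
low_lid 0.62 [333. 234.] 3229 300 363 204 267
tall_jar 0.65 [180. 278.] 2555 147 212 254 303
tray 0.64 [519. 212.] 16362 460 582 141 285
side 44.825537871625095 308.38510219272797 249.07112312599565 [[-0.954, -0.213, 0.211, 0.334], [-0.299, 0.652, -0.696, 0.637], [0.011, -0.728, -0.686, 0.725], [0.0, 0.0, 0.0, 1.0]] ['color', 'fov_y', 'cx', 'cy', 'pose', 'shot']
low_lid 0.89 [299. 257.] 2217 267 328 235 280
low_jar 0.87 [295. 290.] 1858 267 326 264 312
tall_jar 0.63 [292. 394.] 4676 262 321 347 443
tray 0.56 [322. 184.] 7011 256 385 142 218
```

View pics/top0.png

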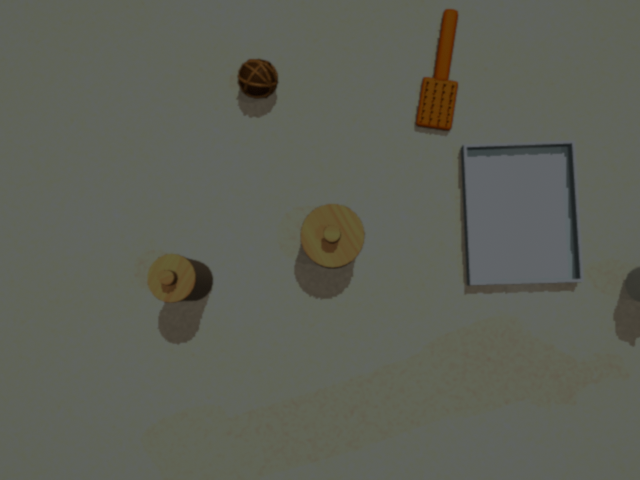

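View pics/side0.png

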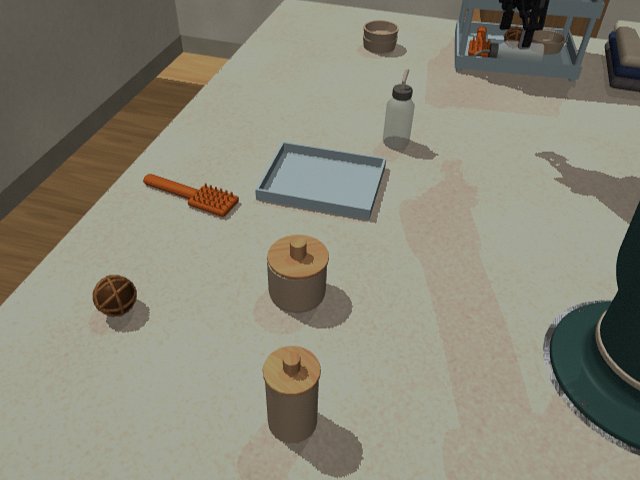

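The top view shows the low lid at (333,236), with its knob at (332,232). The tall jar is at (172,278), and the tray's corners are at about (462,147), (573,144), (580,282) and (468,285). The side view shows the low lid at (298,257), its knob top at (298,241), and the tray at (322,182).

Run:
```python
from h import *
from scipy.optimize import least_squares
P={n:cam(n) for n in("top","side")}
M={n:{l:robot.masks_of(p,l)[0]["mask"].astype(np.uint8) for l in("low_lid","tall_jar","tray")} for n,p in P.items()}
th=np.linspace(0,2*np.pi,60)
def hull(p,pts): 
    q=np.array([proj(p,x) for x in pts]).astype(np.float32); return cv2.convexHull(q)[:,0]
for n,p in P.items():
    print(n)
    # lid: silhouette bbox-ish match via contour centroid of disc circle
    c=max(cv2.findContours(M[n]["low_lid"],0,2)[0],key=cv2.contourArea)
    e=cv2.fitEllipse(c); print(" lid ellipse",np.round(e[0],1),np.round(e[1],1),"->",np.round(at_z(p,e[0],.084),4))
    c=max(cv2.findContours(M[n]["tray"],0,2)[0],key=cv2.contourArea)
    q=cv2.approxPolyDP(cv2.convexHull(c),6,True)[:,0]; print(" tray",q.tolist())
    for k in q: print("   z25",np.round(at_z(p,k,.025)[:2],3),"z0",np.round(at_z(p,k,0)[:2],3))
p=P["top"]
# knob tops by hand
print("lid knob top", at_z(P["top"],(332,231),.115), at_z(P["side"],(298,240),.115))
print("tall knob top", at_z(P["top"],(168,274),.148), at_z(P["side"],(291.5,353),.148))
for n,cs in (("top",[(462,147),(573,144),(580,282),(468,285)]),("side",[(284,144),(386,160),(368,213),(257,192)])):
    w=[at_z(P[n],c,.025)[:2] for c in cs]; print(n,np.round(w,3).tolist(),np.round(np.mean(w,0),4),[round(float(np.linalg.norm(w[i]-w[i-1])),3) for i in range(4)])
from scipy.spatial.transform import Rotation as R
s=robot.observe();q=s["tcp_rot"];print(R.from_quat([*q[1:],q[0]]).as_matrix().round(3),s["clock"])
```

```text
top
 lid ellipse [331.9 235.3] [63.  63.4] -> [0.5415 0.0047 0.084 ]
 tray [[573, 141], [583, 280], [468, 285], [460, 148]]
   z25 [ 0.705 -0.384] z0 [ 0.711 -0.394]
   z25 [ 0.479 -0.395] z0 [ 0.48  -0.405]
   z25 [ 0.469 -0.213] z0 [ 0.47  -0.218]
   z25 [ 0.693 -0.202] z0 [ 0.699 -0.206]
side
 lid ellipse [297.7 257.2] [44.  60.5] -> [0.5416 0.0093 0.084 ]
 tray [[255, 189], [282, 142], [386, 160], [369, 219], [258, 200]]
   z25 [ 0.701 -0.206] z0 [ 0.714 -0.236]
   z25 [ 0.706 -0.38 ] z0 [ 0.719 -0.417]
   z25 [ 0.476 -0.384] z0 [ 0.481 -0.421]
   z25 [ 0.467 -0.186] z0 [ 0.471 -0.216]
   z25 [ 0.683 -0.175] z0 [ 0.695 -0.204]
lid knob top [0.5444709  0.00385712 0.115     ] [0.54323872 0.00298485 0.115     ]
tall knob top [0.47751949 0.235585   0.148     ] [0.47603496 0.23307246 0.148     ]
top [[0.694, -0.205], [0.7, -0.384], [0.476, -0.39], [0.469, -0.213]] [ 0.5848 -0.2979] [0.225, 0.179, 0.224, 0.177]
side [[0.699, -0.374], [0.476, -0.384], [0.472, -0.203], [0.694, -0.198]] [ 0.5852 -0.2898] [0.176, 0.223, 0.181, 0.221]
[[ 0.894  0.448 -0.   ]
 [ 0.448 -0.894 -0.   ]
 [-0.     0.    -1.   ]] 0.9
```

The two cameras agree: the lid is at about (0.543, 0.004) and the tray centre at about (0.585, -0.294). I'm moving above the lid now, rising a little first.

drive_tool([
  {"dz": 30,"hand": 1},
  {"dx": 10,"dy": 25,"dz": 40},
  {"dx": 25,"dy": 55,"dz": 40},
  {"dx": 40,"dy": 88,"dz": 40},
  {"dx": 55,"dy": 120,"dz": 40},
  {"dx": 70,"dy": 152,"dz": 40},
  {"dx": 85,"dy": 184,"dz": 40},
  {"dx": 100,"dy": 216,"dz": 40},
  {"dx": 116,"dy": 248,"dz": 40},
  {"dx": 131,"dy": 280,"dz": 40},
  {"dx": 131,"dy": 280,"dz": 40},
])

```text
invalid input
```

drive_tool([
  {"dx": 15,"dy": 32,"hand": 1},
  {"dx": 30,"dy": 64},
  {"dx": 45,"dy": 96},
  {"dx": 60,"dy": 128},
  {"dx": 75,"dy": 160},
  {"dx": 90,"dy": 192},
  {"dx": 105,"dy": 224},
  {"dx": 120,"dy": 254},
  {"dx": 132,"dy": 282},
  {"dx": 132,"dy": 282},
  {"dx": 132,"dy": 282},
])

```text
invalid input
```

The rows probably need every field, so I'm sending them complete.

drive_tool([
  {"dx": 0,"dy": 0,"dz": 30,"roll": 0,"hand": 1},
  {"dx": 10,"dy": 25,"dz": 40,"roll": 0,"hand": 1},
  {"dx": 25,"dy": 55,"dz": 40,"roll": 0,"hand": 1},
  {"dx": 40,"dy": 88,"dz": 40,"roll": 0,"hand": 1},
  {"dx": 55,"dy": 120,"dz": 40,"roll": 0,"hand": 1},
  {"dx": 70,"dy": 152,"dz": 40,"roll": 0,"hand": 1},
  {"dx": 85,"dy": 184,"dz": 40,"roll": 0,"hand": 1},
  {"dx": 100,"dy": 216,"dz": 40,"roll": 0,"hand": 1},
  {"dx": 116,"dy": 248,"dz": 40,"roll": 0,"hand": 1},
  {"dx": 131,"dy": 280,"dz": 40,"roll": 0,"hand": 1},
  {"dx": 131,"dy": 280,"dz": 40,"roll": 0,"hand": 1},
], newtons=40)

```text
clock: 1.82
position: [0.4141, -0.2727, 0.2857]
tcp_rot: [-0.0, 0.972, 0.234, 0.001]
force: [0.9, 0.6, -0.3]
finger_gap: 0.0853
```

drive_tool([
  {"dx": 15,"dy": 32,"dz": 0,"roll": 0,"hand": 1},
  {"dx": 30,"dy": 64,"dz": 0,"roll": 0,"hand": 1},
  {"dx": 45,"dy": 96,"dz": 0,"roll": 0,"hand": 1},
  {"dx": 60,"dy": 128,"dz": 0,"roll": 0,"hand": 1},
  {"dx": 75,"dy": 160,"dz": 0,"roll": 0,"hand": 1},
  {"dx": 90,"dy": 192,"dz": 0,"roll": 0,"hand": 1},
  {"dx": 105,"dy": 224,"dz": 0,"roll": 0,"hand": 1},
  {"dx": 120,"dy": 254,"dz": 0,"roll": 0,"hand": 1},
  {"dx": 132,"dy": 283,"dz": 0,"roll": 0,"hand": 1},
  {"dx": 132,"dy": 283,"dz": 0,"roll": 0,"hand": 1},
  {"dx": 132,"dy": 283,"dz": 0,"roll": 0,"hand": 1},
  {"dx": 132,"dy": 283,"dz": 0,"roll": 0,"hand": 1},
])

```text
clock: 2.82
position: [0.543, 0.0038, 0.2851]
tcp_rot: [0.0, 0.973, 0.23, -0.0]
force: [0.4, -0.8, 0.2]
finger_gap: 0.0854
```

Run:
```python
from h import *
p=cam("side"); save(p,"side1.png"); s=robot.observe(); print(s["clock"],s["position"],s["force"],proj(p,s["position"]))
```

```text
2.8667 [0.54291407 0.00325003 0.2852128 ] [-0.37563704 -0.31123854 -0.69759988] [297.9897531  147.26282958]
```

View pics/side1.png

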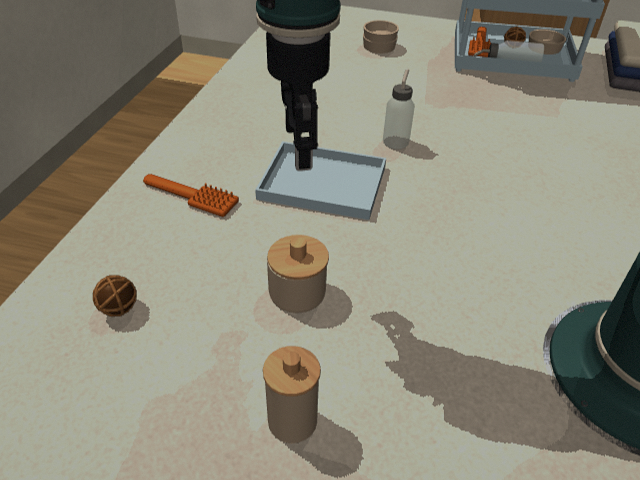

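The gripper hangs over the lid, with its fingertips near (303,165) and the TCP projecting to (298,147). That matches the knob column at 298, so I'm descending.

drive_tool([
  {"dx": 0,"dy": 0,"dz": -25,"roll": 0,"hand": 1},
  {"dx": 0,"dy": 0,"dz": -55,"roll": 0,"hand": 1},
  {"dx": 0,"dy": 0,"dz": -85,"roll": 0,"hand": 1},
  {"dx": 0,"dy": 0,"dz": -110,"roll": 0,"hand": 1},
  {"dx": 0,"dy": 0,"dz": -130,"roll": 0,"hand": 1},
  {"dx": 0,"dy": 0,"dz": -145,"roll": 0,"hand": 1},
  {"dx": 0,"dy": 0,"dz": -155,"roll": 0,"hand": 1},
  {"dx": 0,"dy": 0,"dz": -165,"roll": 0,"hand": 1},
  {"dx": 0,"dy": 0,"dz": -172,"roll": 0,"hand": 1},
  {"dx": 0,"dy": 0,"dz": -178,"roll": 0,"hand": 1},
  {"dx": 0,"dy": 0,"dz": -178,"roll": 0,"hand": 1},
  {"dx": 0,"dy": 0,"dz": -178,"roll": 0,"hand": 1},
])

```text
clock: 3.87
position: [0.5433, 0.0043, 0.1075]
tcp_rot: [0.0, 0.973, 0.23, 0.0]
force: [0.0, 0.2, 0.3]
finger_gap: 0.0857
```

Run:
```python
from h import *
p=cam("side"); s=robot.observe(); print(s["clock"],s["position"],s["force"],s["moment"],proj(p,s["position"]))
save(p,"side2.png",cv2.resize(p["color"][180:330,200:400],None,fx=4,fy=4))
```

```text
3.9167 [0.54346275 0.00432914 0.10777787] [ 0.21871654 -0.2643539   0.24802913] [-0.00303784  0.02080088 -0.01872305] [297.60157958 243.93906621]
```

View pics/side2.png

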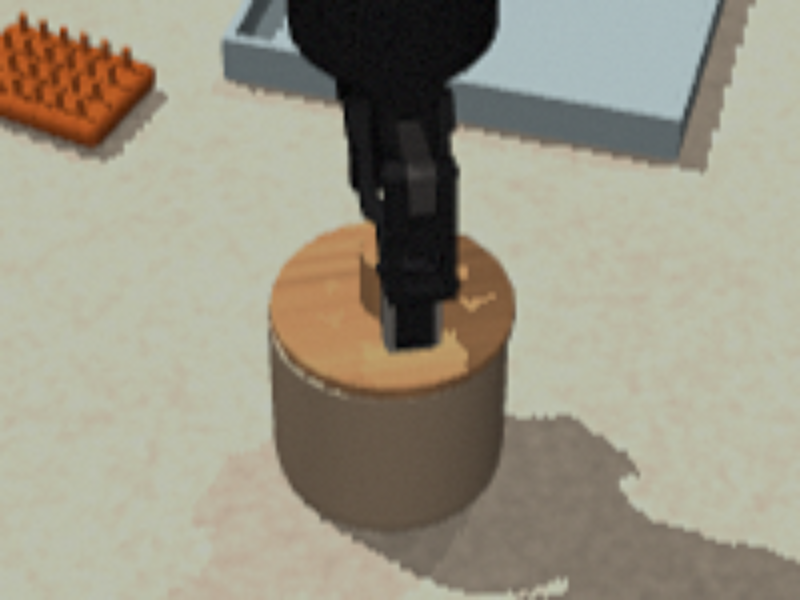

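The near finger's tip is at crop (412,348), which is full-image (303,267), in front of the knob and with no contact. I'm checking the tip height before closing, because the pads swing forward.

Run:
```python
from h import *
p=cam("side"); c=robot.observe()["position"]
for r in(.043,.05,.057):
    for z in(-.014,-.001): print(r,z,proj(p,c+[-.448*r,.894*r,z]).round(1))
```

```text
0.043 -0.014 [301.7 269.6]
0.043 -0.001 [301.8 263.6]
0.05 -0.014 [302.4 272.9]
0.05 -0.001 [302.5 266.8]
0.057 -0.014 [303.1 276.2]
0.057 -0.001 [303.2 270.1]
```

The open tips are about 1 mm below the TCP, so once closed they will be at about 94 mm, clear of the disc at 87 mm. I'm closing.

drive_tool([
  {"dx": 0,"dy": 0,"dz": 0,"roll": 0,"hand": 0.6},
  {"dx": 0,"dy": 0,"dz": 0,"roll": 0,"hand": 0.45},
  {"dx": 0,"dy": 0,"dz": 0,"roll": 0,"hand": 0.35},
  {"dx": 0,"dy": 0,"dz": 0,"roll": 0,"hand": 0.25},
  {"dx": 0,"dy": 0,"dz": 0,"roll": 0,"hand": 0.1},
  {"dx": 0,"dy": 0,"dz": 0,"roll": 0,"hand": 0},
  {"dx": 0,"dy": 0,"dz": 0,"roll": 0,"hand": 0},
  {"dx": 0,"dy": 0,"dz": 0,"roll": 0,"hand": 0},
  {"dx": 0,"dy": 0,"dz": 0,"roll": 0,"hand": 0},
  {"dx": 0,"dy": 0,"dz": 0,"roll": 0,"hand": 0},
], newtons=40)

```text
clock: 4.8
position: [0.5432, 0.0043, 0.1075]
tcp_rot: [0.0, 0.973, 0.23, 0.0]
force: [-1.1, -0.5, 4.5]
finger_gap: 0.0244
```

drive_tool([
  {"dx": 0,"dy": 0,"dz": 4,"roll": 0,"hand": 0},
  {"dx": 0,"dy": 0,"dz": 10,"roll": 0,"hand": 0},
  {"dx": 0,"dy": 0,"dz": 17,"roll": 0,"hand": 0},
  {"dx": 0,"dy": 0,"dz": 25,"roll": 0,"hand": 0},
  {"dx": 0,"dy": 0,"dz": 35,"roll": 0,"hand": 0},
  {"dx": 0,"dy": 0,"dz": 47,"roll": 0,"hand": 0},
  {"dx": 0,"dy": 0,"dz": 57,"roll": 0,"hand": 0},
  {"dx": 0,"dy": 0,"dz": 65,"roll": 0,"hand": 0},
  {"dx": 0,"dy": 0,"dz": 70,"roll": 0,"hand": 0},
  {"dx": 0,"dy": 0,"dz": 70,"roll": 0,"hand": 0},
  {"dx": 0,"dy": 0,"dz": 70,"roll": 0,"hand": 0},
])

```text
clock: 5.72
position: [0.5431, 0.0043, 0.1773]
tcp_rot: [0.0, 0.973, 0.23, 0.0]
force: [0.6, 0.4, -1.8]
finger_gap: 0.0247
```

Run:
```python
from h import *
p=cam("side"); s=robot.observe(); print(s["clock"],s["position"],s["force"],s["moment"],s["finger_gap"])
save(p,"side3.png",cv2.resize(p["color"][160:330,200:400],None,fx=3.5,fy=3.5))
```

```text
5.7667 [0.54292099 0.00427553 0.1769253 ] [-0.20163693  0.1675566  -1.46512513] [-0.01092254 -0.03107903 -0.0361315 ] 0.024744180282828668
```

View pics/side3.png

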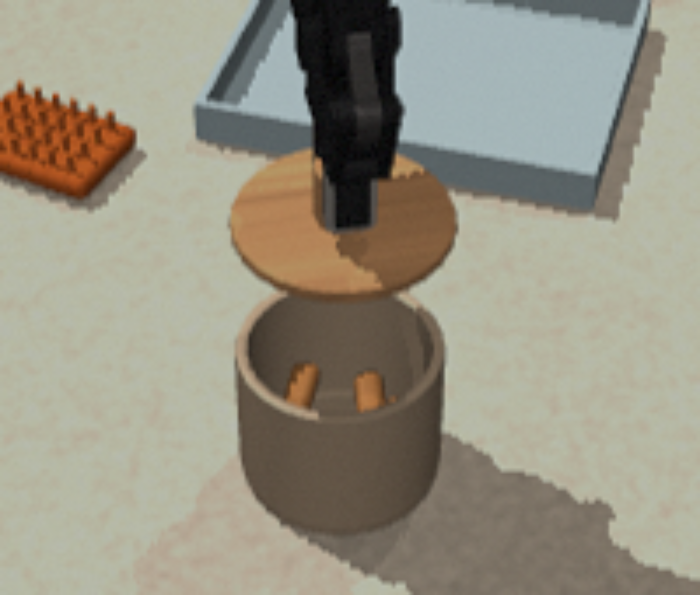

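The lid is held and level, at crop (343,222), and the open jar stands in place below it. I'm carrying it to the tray.

drive_tool([
  {"dx": 1,"dy": -8,"dz": 0,"roll": 0,"hand": 0},
  {"dx": 3,"dy": -24,"dz": 0,"roll": 0,"hand": 0},
  {"dx": 7,"dy": -48,"dz": 0,"roll": 0,"hand": 0},
  {"dx": 11,"dy": -76,"dz": 0,"roll": 0,"hand": 0},
  {"dx": 15,"dy": -106,"dz": 0,"roll": 0,"hand": 0},
  {"dx": 19,"dy": -136,"dz": 0,"roll": 0,"hand": 0},
  {"dx": 23,"dy": -166,"dz": 0,"roll": 0,"hand": 0},
  {"dx": 28,"dy": -196,"dz": 0,"roll": 0,"hand": 0},
  {"dx": 32,"dy": -226,"dz": 0,"roll": 0,"hand": 0},
  {"dx": 36,"dy": -254,"dz": 0,"roll": 0,"hand": 0},
  {"dx": 40,"dy": -278,"dz": 0,"roll": 0,"hand": 0},
  {"dx": 42,"dy": -292,"dz": 0,"roll": 0,"hand": 0},
])

```text
clock: 6.77
position: [0.5843, -0.2915, 0.1764]
tcp_rot: [0.0, 0.973, 0.229, -0.001]
force: [-0.4, -0.0, -1.2]
finger_gap: 0.0249
```

drive_tool([
  {"dx": 0,"dy": -6,"dz": 0,"roll": 0,"hand": 0},
  {"dx": 0,"dy": -6,"dz": -10,"roll": 0,"hand": 0},
  {"dx": 0,"dy": -6,"dz": -30,"roll": 0,"hand": 0},
  {"dx": 0,"dy": -6,"dz": -50,"roll": 0,"hand": 0},
  {"dx": 0,"dy": -6,"dz": -70,"roll": 0,"hand": 0},
  {"dx": 0,"dy": -6,"dz": -85,"roll": 0,"hand": 0},
  {"dx": 0,"dy": -6,"dz": -95,"roll": 0,"hand": 0},
  {"dx": 0,"dy": -6,"dz": -100,"roll": 0,"hand": 0},
  {"dx": 0,"dy": -6,"dz": -100,"roll": 0,"hand": 0},
  {"dx": 0,"dy": -6,"dz": -100,"roll": 0,"hand": 0},
])

```text
clock: 7.6
position: [0.5855, -0.2932, 0.0777]
tcp_rot: [0.0, 0.973, 0.231, 0.0]
force: [0.3, 0.6, -1.8]
finger_gap: 0.0245
```

Run:
```python
from h import *
p=cam("side"); s=robot.observe(); print(s["clock"],s["position"],s["force"],s["moment"],s["finger_gap"])
save(p,"side4.png",cv2.resize(p["color"][90:240,220:420],None,fx=4,fy=4))
```

```text
7.65 [ 0.5856256  -0.29347129  0.07810383] [ 0.52389504 -0.8121623  -0.68806249] [-0.03000253  0.01851927  0.05277418] 0.024313232205899794
```

View pics/side4.png

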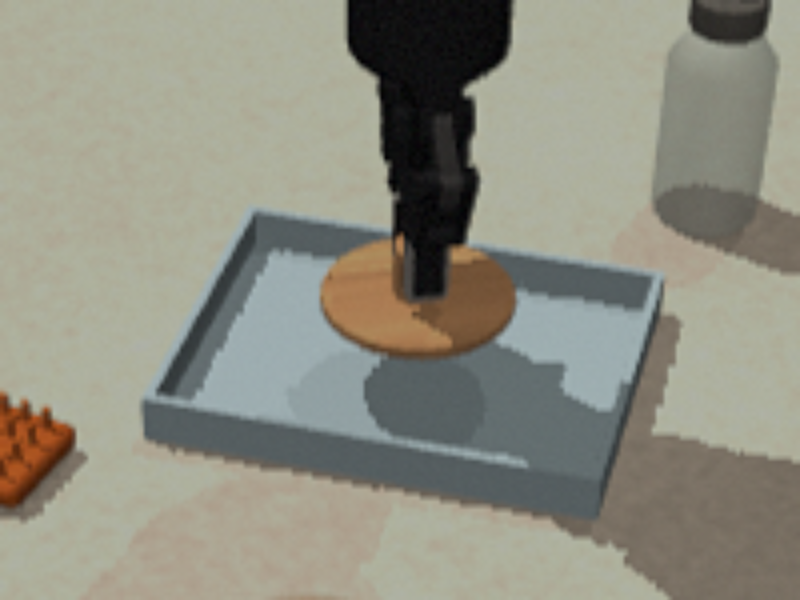

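The lid hangs level, centred over the tray at crop (418,297). By the grasp offset it has about 37 mm left to go, so I'm descending slowly.

drive_tool([
  {"dx": 0,"dy": 0,"dz": -4,"roll": 0,"hand": 0},
  {"dx": 0,"dy": 0,"dz": -10,"roll": 0,"hand": 0},
  {"dx": 0,"dy": 0,"dz": -17,"roll": 0,"hand": 0},
  {"dx": 0,"dy": 0,"dz": -23,"roll": 0,"hand": 0},
  {"dx": 0,"dy": 0,"dz": -28,"roll": 0,"hand": 0},
  {"dx": 0,"dy": 0,"dz": -31,"roll": 0,"hand": 0},
  {"dx": 0,"dy": 0,"dz": -33,"roll": 0,"hand": 0},
  {"dx": 0,"dy": 0,"dz": -34,"roll": 0,"hand": 0},
  {"dx": 0,"dy": 0,"dz": -34,"roll": 0,"hand": 0},
  {"dx": 0,"dy": 0,"dz": -34,"roll": 0,"hand": 0},
])

```text
clock: 8.48
position: [0.5852, -0.2938, 0.0434]
tcp_rot: [0.0, 0.973, 0.23, 0.0]
force: [-0.1, -0.5, -1.3]
finger_gap: 0.0247
```

drive_tool([
  {"dx": 0,"dy": 0,"dz": -0.5,"roll": 0,"hand": 0},
  {"dx": 0,"dy": 0,"dz": -1,"roll": 0,"hand": 0},
  {"dx": 0,"dy": 0,"dz": -1.5,"roll": 0,"hand": 0},
  {"dx": 0,"dy": 0,"dz": -2,"roll": 0,"hand": 0},
  {"dx": 0,"dy": 0,"dz": -2,"roll": 0,"hand": 0},
  {"dx": 0,"dy": 0,"dz": -2,"roll": 0,"hand": 0},
])

```text
clock: 8.98
position: [0.5851, -0.2937, 0.0413]
tcp_rot: [-0.0, 0.973, 0.23, -0.0]
force: [0.4, 0.0, -1.5]
finger_gap: 0.0246
```

drive_tool([
  {"dx": 0,"dy": 0,"dz": -0.5,"roll": 0,"hand": 0},
  {"dx": 0,"dy": 0,"dz": -1,"roll": 0,"hand": 0},
  {"dx": 0,"dy": 0,"dz": -1,"roll": 0,"hand": 0},
  {"dx": 0,"dy": 0,"dz": -1,"roll": 0,"hand": 0},
])

```text
clock: 9.32
position: [0.5852, -0.2937, 0.0406]
tcp_rot: [0.0, 0.973, 0.23, 0.0]
force: [-3.1, 1.0, 4.8]
finger_gap: 0.025
```

The force has gone from -1.5 to +4.8 N, so the lid is on the floor. I'm releasing slowly and then rising.

drive_tool([
  {"dx": 0,"dy": 0,"dz": 0,"roll": 0,"hand": 0.3},
  {"dx": 0,"dy": 0,"dz": 0,"roll": 0,"hand": 0.35},
  {"dx": 0,"dy": 0,"dz": 0,"roll": 0,"hand": 0.4},
  {"dx": 0,"dy": 0,"dz": 0,"roll": 0,"hand": 0.5},
  {"dx": 0,"dy": 0,"dz": 0,"roll": 0,"hand": 0.6},
  {"dx": 0,"dy": 0,"dz": 0,"roll": 0,"hand": 0.8},
  {"dx": 0,"dy": 0,"dz": 0,"roll": 0,"hand": 0.8},
  {"dx": 0,"dy": 0,"dz": 0,"roll": 0,"hand": 0.8},
  {"dx": 0,"dy": 0,"dz": 0,"roll": 0,"hand": 0.8},
])

```text
clock: 10.07
position: [0.5851, -0.2937, 0.0403]
tcp_rot: [-0.0, 0.973, 0.23, -0.0]
force: [0.5, 0.5, -0.8]
finger_gap: 0.0681
```

drive_tool([
  {"dx": 0,"dy": 0,"dz": 5,"roll": 0,"hand": 0.8},
  {"dx": 0,"dy": 0,"dz": 15,"roll": 0,"hand": 0.8},
  {"dx": 0,"dy": 0,"dz": 30,"roll": 0,"hand": 0.8},
  {"dx": 0,"dy": 0,"dz": 55,"roll": 0,"hand": 0.8},
  {"dx": 0,"dy": 0,"dz": 80,"roll": 0,"hand": 0.8},
  {"dx": 0,"dy": 0,"dz": 110,"roll": 0,"hand": 0.8},
  {"dx": 0,"dy": 0,"dz": 140,"roll": 0,"hand": 0.8},
  {"dx": 0,"dy": 0,"dz": 165,"roll": 0,"hand": 0.8},
  {"dx": 0,"dy": 0,"dz": 180,"roll": 0,"hand": 0.8},
  {"dx": 0,"dy": 0,"dz": 180,"roll": 0,"hand": 0.8},
  {"dx": 0,"dy": 0,"dz": 180,"roll": 0,"hand": 0.8},
])

```text
clock: 10.98
position: [0.5855, -0.2938, 0.2224]
tcp_rot: [0.001, 0.973, 0.23, 0.001]
force: [-0.3, -0.7, -0.1]
finger_gap: 0.0686
```

Run:
```python
from h import *
p=cam("side"); s=robot.observe(); print(s["clock"],s["position"],s["force"],s["moment"],s["finger_gap"])
m=robot.masks_of(p,"low_lid")
for x in m[:2]:
    c=max(cv2.findContours(x["mask"].astype(np.uint8),0,2)[0],key=cv2.contourArea);e=cv2.fitEllipse(c);print(x["p"],e,at_z(p,e[0],.019))
for l in("low_jar","tall_jar"):
    for x in robot.masks_of(p,l)[:1]:
        ys,xs=np.nonzero(x["mask"]); print(l,xs.min(),xs.max(),ys.min(),ys.max())
save(p,"side5.png")
```

```text
11.0333 [ 0.58501572 -0.2936338   0.22105274] [-0.69142621  0.82206959 -0.18444993] [-0.00122971 -0.03034837 -0.00323294] 0.06805443105278514
0.58 ((323.9791259765625, 179.51759338378906), (30.086576461791992, 47.382080078125), 91.46359252929688) [ 0.5826818  -0.28574912  0.019     ]
low_jar 267 326 239 312
tall_jar 263 320 346 443
```

View pics/side5.png

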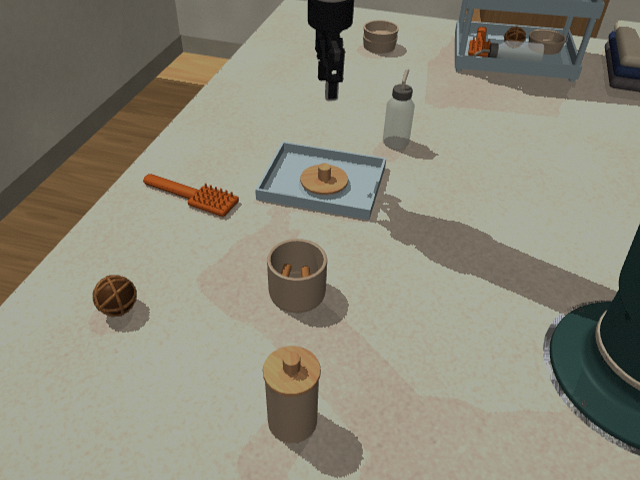

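The lid lies flat, knob up, near the tray's centre at (324,180). Both jars are where they were, and the gripper hangs clear. I'm handing in.

```bash
python3 -c "
from cell import robot
print(robot.finish_job())"
```

```text
the job is handed in; nothing more can be done
None
```

The lid is off the low jar and lying flat, knob up, in the blue tray; I handed the job in at about 11 s of the 43 s. I gripped the knob from above, lifted it 70 mm, carried it over the tray and lowered it until the force showed contact with the floor (about 5 N). Then I opened the fingers and raised the gripper clear.

- **Lid position:** the last side picture shows it within about 10 mm of the tray's centre. I judged level by eye and did not measure the tilt.
- **Jars:** their outlines in the side view are within 1 px of the first picture wherever they can be compared.
- **Gripper:** it was clear of everything, with only noise in the force reading.
- **Disagreements:** the two cameras differed by up to about 8 mm in the tray's y position, so I used the middle value, well inside the tolerance. The finger gap read about 24.5 mm on the 26 mm knob, but the grip held.
- **Refused calls:** my first two move calls were refused because their rows left out some fields. Nothing moved.

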